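Hang the spice shelf and stand the pepper grinder on it

TASK

Hang the blue spice shelf on the white slotted uprights: put both steel claws through the slots, let them drop behind, and press the shelf down until it is fully home and the sprung roller catch has snapped over it. Then stand the wooden pepper grinder upright on the hung shelf, in either bay, and let go. Do not knock the grinder over, and leave the glass jar and the green scoop where they are.

Things in the scene. Friction and masses are not known exactly. Their poses are not given: they have to be found in the camera images.
- uprights: Two white uprights 120 mm apart, each 36 mm wide, 235 mm high, fixed on a dark base plate 12 mm high. Origin: worktop level, midway between them, on the plane of their front faces; z up, +x from the front (where the shelf hangs, robot's side) to the back, y left. Each has a 6 mm front plate (x 0 to 6 mm) and, behind it, side flanges 30 mm apart inside.
- slot_left (a point): Centre of the left upright's through slot, on the front face: y = +60 mm, 184 mm above the worktop. Slot 16 mm wide, 44 mm high (162 to 206 mm above the worktop). A claw enters when the shelf's underside is 124 to 136 mm above the worktop (130 best); home, the claw's neck rests on the slot's lower edge.
- slot_right (a point): The same for the right upright, y = -60 mm.
- catch (a joint): Sprung free-turning orange roller (10 mm thick, 44 mm long along y) between the uprights, axis 177 mm up, 3.5 mm behind the front plane. In m: 0 = forward, up to 0.008 pushed back (6 N + 0.6 N/mm). The shelf's bead meets it 11 to 15 mm above home; set down gently the shelf rests there, claws 9 mm or more down behind the plates. Pressing (5 to 20 N) snaps it past; home it reads under 0.002.
- shelf_grip (a point): Blue spice shelf, loose, 0.3 kg, starts flat on the worktop. Point: middle of its wooden grip rib, 42 mm above the underside; z up, +x to the back (claw side), y left. Rib along x: 14 mm thick, from 40 mm before to 26 mm behind the point, top 60 mm above the underside. Tray 120 mm (x -60 to 60) by 150 mm. Feet against the uprights: point 62 mm before the front plane; home: 142 mm above the worktop.
- shelf_pad (a point): Centre of the top of the shelf's wooden press block (28 mm in x, 30 mm in y), just behind the rib: 80 mm above the underside, 40 mm behind the rib's point; 180 mm above the worktop when home. Press here: pressing farther forward can tip and jam the shelf.
- shelf_bead (a point): Middle of the steel bead (10 mm thick, 50 mm long along y) on the rear face of the shelf's back plate, 70 mm above the underside. The back plate is 150 mm wide, 80 mm high, its rear face 60 mm behind the rib's point, with 2 mm rubber feet at its lower corners.
- claw_left (a point): Lower tip of the left steel claw: 74 mm behind the rib's point, 60 mm to its left, 38 mm above the underside. Neck 8 mm wide and high, 62 to 70 mm above the underside, 10 mm long; then a lip 8 mm thick hanging 32 mm, from 70 down to 38 mm. 2 mm front-to-back play on the plate. Home: tip 10 to 12 mm behind the front plane, 138 mm above the worktop.
- claw_right (a point): The same for the right claw, 60 mm to the right of the rib's point.
- bay_left (a point): Middle of the floor of the shelf's left bay, 41 mm left of the rib's point and 10 mm before it, 6 mm above the underside (106 mm above the worktop when home). The bay is 65 mm wide; rims at front and sides rise 8 mm above the floor.
- bay_right (a point): The same for the right bay, 41 mm right of the rib's point.
- grinder_mid (a point): Middle (60 mm up) of the dark wooden pepper grinder, loose, standing upright: 48 mm in diameter to 110 mm high, small steel knob (16 mm) on top to 120 mm, steel ring (42 mm) at 70 to 74 mm up; 0.2 kg. z is its axis. Grip the wood e.g. 88 mm up.
- jar_mid (a point): Middle (58 mm up) of the empty glass jar with aluminium lid, 80 mm in diameter, 116 mm high; bystander.
- scoop_mid (a point): Middle (14 mm up) of the green plastic scoop lying on the worktop, 148 mm long in x (handle to -x), 46 mm wide, 28 mm high; bystander.
There are look-alikes about, which are no part of the job. There is more than one size of the part that bears grinder_mid; the job needs the middle-sized. What is shaped like the part that bears shelf_grip but yellow is not meant.

How it is judged:
On the way, in this order (a step that is already met when the one before it is completed fails the run):
1. both claws are through the slots, behind the uprights' front plates (x of claw_left in the frame of uprights between 0.007 and 0.02 m and z of claw_left in the frame of uprights between 0.125 and 0.178 m and y of claw_left in the frame of uprights between 0.052 and 0.068 m and x of claw_right in the frame of uprights between 0.007 and 0.02 m and z of claw_right in the frame of uprights between 0.125 and 0.178 m and y of claw_right in the frame of uprights between -0.068 and -0.052 m), for 0.1 s.
2. the shelf is pressed home and the roller catch has snapped over its bead, with the grinder not yet on it (x of claw_left in the frame of uprights between 0.007 and 0.02 m and z of claw_left in the frame of uprights between 0.13 and 0.142 m and y of claw_left in the frame of uprights between 0.052 and 0.068 m and x of claw_right in the frame of uprights between 0.007 and 0.02 m and z of claw_right in the frame of uprights between 0.13 and 0.142 m and y of claw_right in the frame of uprights between -0.068 and -0.052 m and value of joint catch below 0.0022 m and angle between shelf_grip's own z axis and vertical below 0.1 rad and not (x of grinder_mid in the frame of shelf_grip between -0.06 and 0.06 m and y of grinder_mid in the frame of shelf_grip between -0.075 and 0.075 m and z of grinder_mid in the frame of shelf_grip between 0.018 and 0.032 m and angle between grinder_mid's own z axis and vertical below 0.12 rad)), for 0.2 s.
At the end, for the whole second after the job is handed in: Shelf home: claw tips 7-20 mm behind the front plane, within 8 mm sideways of the slots, 130-142 mm high; shelf tilt under 0.10 rad; catch under 2.2 mm. Grinder on its tray: middle 18-32 mm above the rib site, within 60 mm front to back and 75 mm sideways of it, tilt under 0.12 rad (x of claw_left in the frame of uprights between 0.007 and 0.02 m and z of claw_left in the frame of uprights between 0.13 and 0.142 m and y of claw_left in the frame of uprights between 0.052 and 0.068 m and x of claw_right in the frame of uprights between 0.007 and 0.02 m and z of claw_right in the frame of uprights between 0.13 and 0.142 m and y of claw_right in the frame of uprights between -0.068 and -0.052 m and value of joint catch below 0.0022 m and angle between shelf_grip's own z axis and vertical below 0.1 rad and x of grinder_mid in the frame of shelf_grip between -0.06 and 0.06 m and y of grinder_mid in the frame of shelf_grip between -0.075 and 0.075 m and z of grinder_mid in the frame of shelf_grip between 0.018 and 0.032 m and angle between grinder_mid's own z axis and vertical below 0.12 rad); the robot touches nothing.
It fails at once if the pepper grinder is knocked over (angle between grinder_mid's own z axis and vertical above 0.7 rad).
It fails at once if the jar is moved more than 30 mm (distance of jar_mid from where it was at the start of the episode above 0.03 m).
It fails at once if the scoop is moved more than 30 mm (distance of scoop_mid from where it was at the start of the episode above 0.03 m).
It also fails if it takes over 72 s, if anything falls off the work surface, if the arm or the gripper's body presses on something with over 40 N, if the wrist force passes 120 N, or if a joint passes its speed limit or range.

ROBOT

A 6-joint arm with a two-finger parallel gripper is mounted at the origin on the work surface. World frame = base frame: x ahead of the robot, y to its left, z up, the work surface at z = 0. Lengths are in m, angles in rad, forces in N, time in s.
With the tool pointing down it reaches from about 0.275 to 0.875 m from the base axis. Payload 12.5 kg.
Tool frame: the origin (TCP) lies on the centre line of the jaws, within the pads' length; the fingertips stand 25 mm ahead of it and the grasp point (between the pads) lies 6 mm ahead of it; z points along the fingers, x is the direction in which the jaws open and shut, and the axes are right-handed (so a half turn about z gives the same grasp; the last joint's range is limited). The gripper opens to 85 mm and grips with 20 to 120 N. Pads are 22 mm wide; open, the fingers measure 114 mm over their backs; the gripper's body (76 mm by 85 mm) begins 54 mm behind the grasp point. The pads swing forward as they close: fully open they stand 13 mm farther back than shut.
Start: joints at [-1.206, 0.351, 1.652, -0, 1.139, -0.085], TCP at [0.239, -0.495, 0.256] pointing down, gripper open.
Joint ranges: [-2.75, 2.75], [-0.79, 2.1], [0.01, 2.65], [-1.57, 4.71], [0.07, 3.14], [-2.87, 2.87]. Speed limits (rad/s): [2.22, 2.22, 2.79, 3.14, 3.14, 3.14].

INTERFACE

Orientations are given as a 3x3 rotation matrix whose columns are the frame's x, y, z axes.
In Python, from workcell import ctrl, read_state, vision, ticket gives the robot as it stands. Calls block until the motion is done:
- ctrl.goto(position, orientation): joint-space move of the TCP to a pose.
- ctrl.movel(position, rotation=None, feed=0.15): straight line of the TCP; rotation=None keeps the orientation; feed is the mean speed in m/s.
- ctrl.goto_joints(angles): joint-space move.
- ctrl.move_gripper(opening): finger opening in m; the grip force is fixed at half the most; returns when the fingers have stopped.
- ctrl.pause(seconds).
- ctrl.solve_ik(position, orientation): joint angles nearest the present ones, or None.
- read_state(): the state.
- vision.grab_frame(name): name is "scene" or "top" or "wrist"; returns a dict with "img" (384x512x3 uint8, blue, green, red), "camera_matrix" (3x3 intrinsics, pixels), "world_to_cam" (4x4, takes a point from world to camera coordinates). Camera axes: x right, y down, z forward; pixel columns grow to the right and rows downward; lengths in m; the calibration is good to about 2 mm. A picture is of the moment at which its call begins. There is no depth.
A pose or a line that the arm cannot do raises ctrl.Unreachable and nothing moves.
- ticket.finish_job(): hands the job in, once; it reports no verdict.
The state is a dict: "t": time; "joint_pos": joint angles; "dq": joint speeds; "tau": joint torques, N m; "ee_pos": TCP position; "orientation": TCP orientation; "wrist_force": force on the tool from outside, world axes, zero at the start; "moment": the same for the moment, N m; "gripper_width": finger opening in m.
Only numpy, scipy, OpenCV 4.12 (cv2) and the standard library are available. Lean on these libraries where they do the work, as an engineer would, in place of code of your own. Each camera call takes 0.05 s, during which the arm holds its last target.

## Working session

There is one attempt and no reset: what is moved stays moved. The work goes in short steps, each a Python script; the robot and the scene stay as the last script left them, time stands still between calls to the robot, and variables do not carry over. Pictures are saved under pics/ and viewed, and the job is handed in when it is done.

```bash
ls; mkdir -p pics
python3 - <<'E'
from workcell import ctrl, read_state, vision
import cv2
for n in ("scene","top","wrist"):
    f=vision.grab_frame(n); cv2.imwrite(f"pics/{n}0.png",f["img"])
    print(n,f["camera_matrix"].tolist(),f["world_to_cam"].round(4).tolist())
s=read_state();print(s)
E
```

```text
pics
scene [[494.86698680113165, 0.0, 248.64223646929554], [0.0, 494.86698680113165, 189.02154196856134], [0.0, 0.0, 1.0]] [[-0.831, 0.5562, -0.0076, 0.41], [0.316, 0.4608, -0.8294, -0.0238], [-0.4578, -0.6916, -0.5587, 1.604], [0.0, 0.0, 0.0, 1.0]]
top [[476.6645482724708, 0.0, 259.3578004174441], [0.0, 476.6645482724708, 188.2839677693153], [0.0, 0.0, 1.0]] [[-0.0163, -0.9999, 0.003, 0.021], [-0.9985, 0.0161, -0.0525, 0.5013], [0.0525, -0.0039, -0.9986, 1.5938], [0.0, 0.0, 0.0, 1.0]]
wrist [[264.3734715934477, 0.0, 256.36343154142804], [0.0, 264.3734715934477, 189.72264925898284], [0.0, 0.0, 1.0]] [[0.4347, -0.9006, -0.001, -0.5484], [-0.8517, -0.4114, 0.3247, -0.0429], [-0.2928, -0.1403, -0.9458, 0.3821], [0.0, 0.0, 0.0, 1.0]]
{'t': 0.15, 'joint_pos': array([-1.20554528e+00,  3.51073066e-01,  1.65224466e+00, -7.03466705e-06,
        1.13913701e+00, -8.45777271e-02]), 'dq': array([ 0.00257147, -0.00112168, -0.00162069, -0.00040938,  0.00035172,
       -0.0001789 ]), 'tau': array([ 9.35304924e-04, -5.06248820e+01, -2.91501224e+01, -9.70014025e-05,
        3.35013385e-03, -4.05439130e-05]), 'ee_pos': array([ 0.23909726, -0.49505754,  0.255916  ]), 'orientation': array([[ 4.34813865e-01, -9.00520297e-01, -3.13890452e-04],
       [-9.00519941e-01, -4.34813973e-01,  8.02933961e-04],
       [-8.59542283e-04, -6.64622070e-05, -9.99999628e-01]]), 'wrist_force': array([-0.0409336 ,  0.51448402, -0.44767433]), 'moment': array([0.05175803, 0.00234758, 0.0129045 ]), 'gripper_width': 0.08545238916639505}
```

View pics/scene0.png

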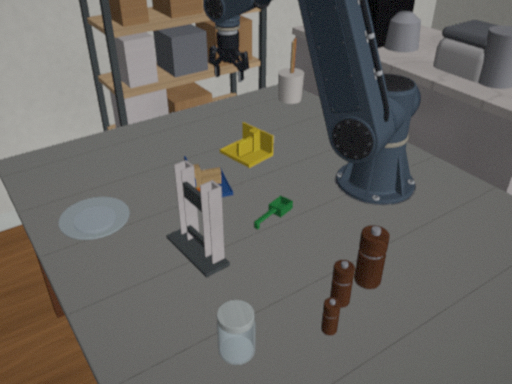

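View pics/top0.png

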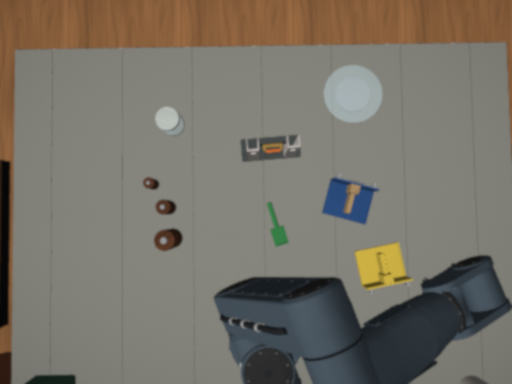

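View pics/wrist0.png

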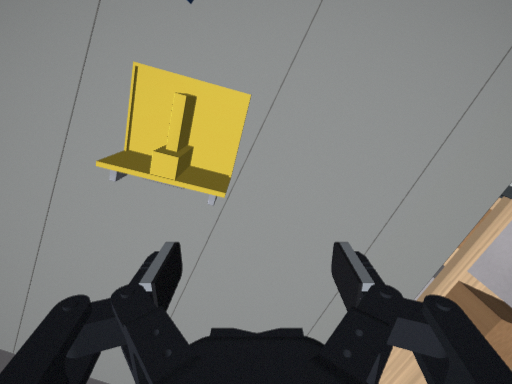

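Candidates in the top view: the shelf is blue at (349,200), with a yellow look-alike at (382,267) that I reject. The grinders are small (151,183), middle (165,207) and large (167,240); I choose the middle one. The jar is at (169,120), the scoop at (277,225) and the uprights at (271,148). Next, close crops.

Run:
```python
import cv2,numpy as np
t=cv2.imread("pics/top0.png"); s=cv2.imread("pics/scene0.png")
z=lambda i,r,k:cv2.resize(i[r[1]:r[3],r[0]:r[2]],None,fx=k,fy=k,interpolation=cv2.INTER_CUBIC)
cv2.imwrite("pics/c1.png",np.vstack([z(t,(310,170,390,230),8)[:, :640]]))
cv2.imwrite("pics/c2.png",z(t,(235,125,315,170),9))
cv2.imwrite("pics/c3.png",z(t,(135,165,205,255),6))
cv2.imwrite("pics/c4.png",z(s,(310,220,400,340),5))
```

```text
(no output)
```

View pics/c1.png

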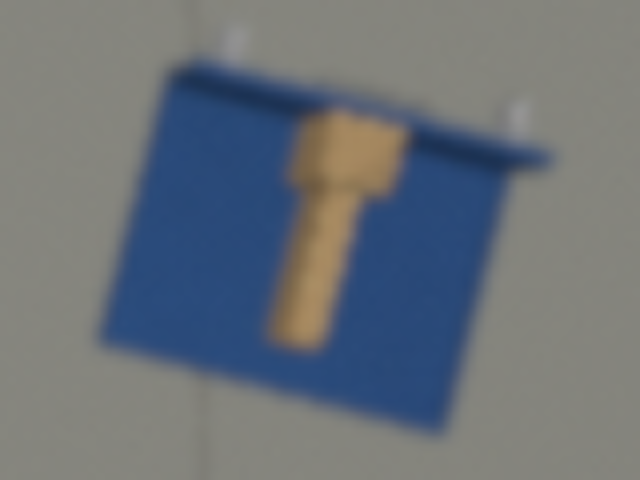

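View pics/c2.png

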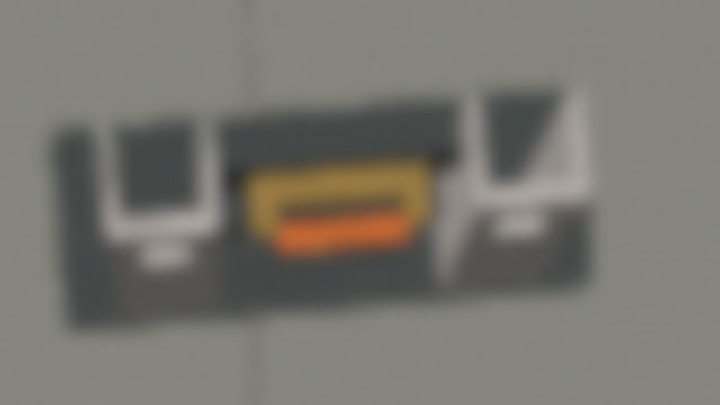

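View pics/c3.png

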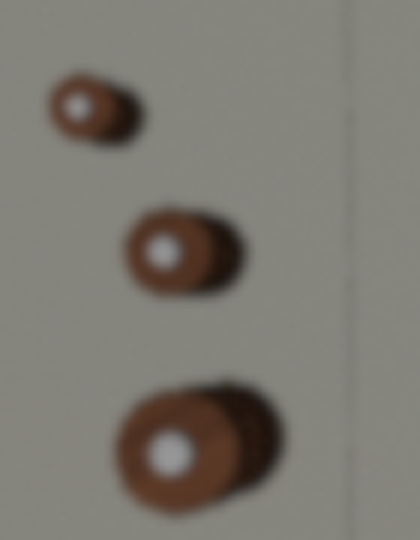

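View pics/c4.png

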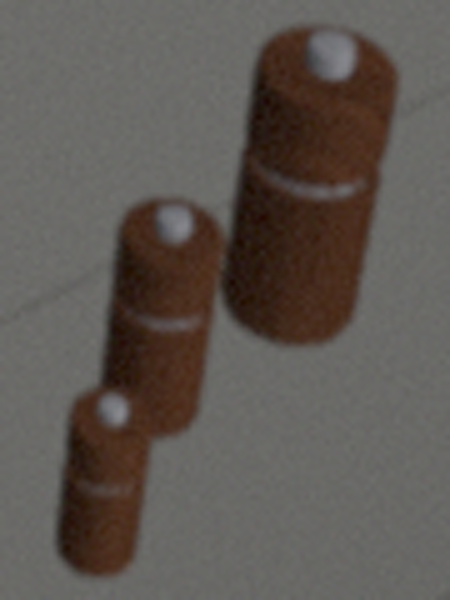

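```bash
cat > h.py <<'E'
import numpy as np,cv2
from scipy.optimize import least_squares
from workcell import ctrl, read_state, vision
def proj(f,P):
    P=np.atleast_2d(P); c=P@f["world_to_cam"][:3,:3].T+f["world_to_cam"][:3,3]
    p=c@f["camera_matrix"].T; return p[:,:2]/p[:,2:]
def ray(f,uv,z):
    K=f["camera_matrix"];W=f["world_to_cam"];R=W[:3,:3];o=-R.T@W[:3,3]
    d=R.T@np.linalg.solve(K,[uv[0],uv[1],1]); return o+d*(z-o[2])/d[2]
def tf(q,P):
    c,s=np.cos(q[2]),np.sin(q[2]); P=np.atleast_2d(P).astype(float)
    return np.c_[q[0]+c*P[:,0]-s*P[:,1], q[1]+s*P[:,0]+c*P[:,1], P[:,2]]
def fit(obs,q0):  # obs: list of (frame, pts local (z world), uv)
    r=lambda q:np.concatenate([(proj(f,tf(q,P))-uv).ravel() for f,P,uv in obs])
    s=least_squares(r,q0,loss='soft_l1'); return s.x, r(s.x).reshape(-1,2).round(1)
def save(f,name,crop=None,k=1):
    i=f["img"]
    if crop: i=i[crop[1]:crop[3],crop[0]:crop[2]]
    cv2.imwrite("pics/"+name,cv2.resize(i,None,fx=k,fy=k,interpolation=cv2.INTER_CUBIC))
def down(a):  # tool z down, jaw axis x at world yaw a
    x=np.array([np.cos(a),np.sin(a),0]);z=np.array([0,0,-1.]);return np.c_[x,np.cross(z,x),z]
E
python3 - <<'E'
from h import *
f=vision.grab_frame("top"); w=vision.grab_frame("wrist"); s=read_state()
W=w["world_to_cam"];c=-W[:3,:3].T@W[:3,3]
print("cam in tool",s["orientation"].T@(c-s["ee_pos"]), "axis",s["orientation"].T@W[2,:3])
C=lambda o,k,p:np.array(p)/k+np.array(o)
# shelf: local rel. rib point, z world
P=[[60,75,80],[60,-75,80],[-60,75,8],[-60,-75,14],[-40,0,60],[40,0,80]]
uv=C((310,170),8,[(185,62),(552,157),(100,345),(445,435),(298,347),(362,120)])
P=np.array(P)/1000; P[5]=[.054,0,.08]
print(fit([(f,P,uv)],[.45,-.2,-.2]))
P=np.array([[3,60,235],[3,-60,235],[-1.5,0,177]])/1000
uv=C((235,125),9,[(160,232),(535,195),(342,235)])
print(fit([(f,P,uv)],[.6,0,0]))
print("g",ray(f,C((135,165),6,(164,252)),.12),"big",ray(f,C((135,165),6,(170,452)),.15),"small",ray(f,C((135,165),6,(78,106)),.09))
print("jar",ray(f,(167,117),.116),"scoop",ray(f,(277,225),.02))
E
```

```text
cam in tool [-0.00110239 -0.08338302 -0.11896362] axis [-8.35782084e-05  3.24739413e-01  9.45803524e-01]
(array([ 0.45124406, -0.28428743, -0.26390348]), array([[ 0.5, -0.1],
       [-0.4, -0.6],
       [-0.7,  0.5],
       [-0.3,  0.2],
       [ 0.4, -0.1],
       [ 0.4,  0.1]]))
(array([ 0.60305718, -0.02982645,  0.08264531]), array([[ 0.3, -0.5],
       [-0.4, -0.4],
       [ 0.1,  1.3]]))
g [0.44206319 0.31874818 0.12      ] big [0.33943996 0.31025416 0.15      ] small [0.52135403 0.37028295 0.09      ]
jar [0.72775298 0.30313379 0.116     ] scoop [ 0.37735769 -0.04403464  0.02      ]
```

Run:
```python
from h import *
q=[.4512,-.2843,-.264]
p=tf(q,[-.07,0,.26])[0]; R=down(q[2]+np.pi/2)
print(ctrl.solve_ik(p,R))
ctrl.goto(p,R); f=vision.grab_frame("wrist"); save(f,"w_shelf.png",k=1.5); np.save("f_shelf.npy",f,allow_pickle=True)
u=[.603,-.0298,.0826]
p=tf(u,[-.15,0,.30])[0]; R=down(u[2]+np.pi/2)
print(ctrl.solve_ik(p,R))
ctrl.goto(p,R); f=vision.grab_frame("wrist"); save(f,"w_up.png",k=1.5); np.save("f_up.npy",f,allow_pickle=True)
f=vision.grab_frame("top"); save(f,"t1.png"); f=vision.grab_frame("scene"); save(f,"s1.png")
print(read_state()["t"])
```

```text
[-7.06102968e-01  1.94379728e-01  1.85278216e+00 -4.44089210e-16
  1.09443076e+00 -2.01289930e+00]
[-1.95002755e-01  1.28781997e-01  1.82682023e+00 -4.44089210e-16
  1.18599042e+00 -1.84839908e+00]
3.075
```

View pics/w_shelf.png

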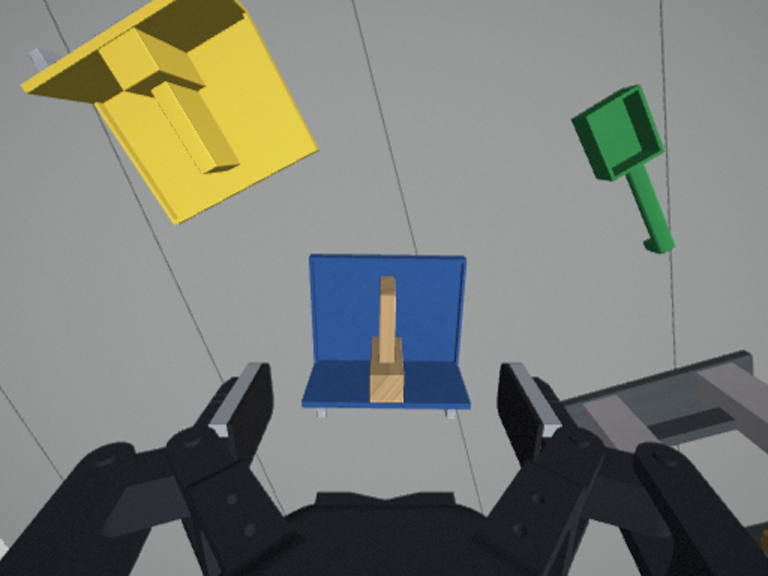

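View pics/w_up.png

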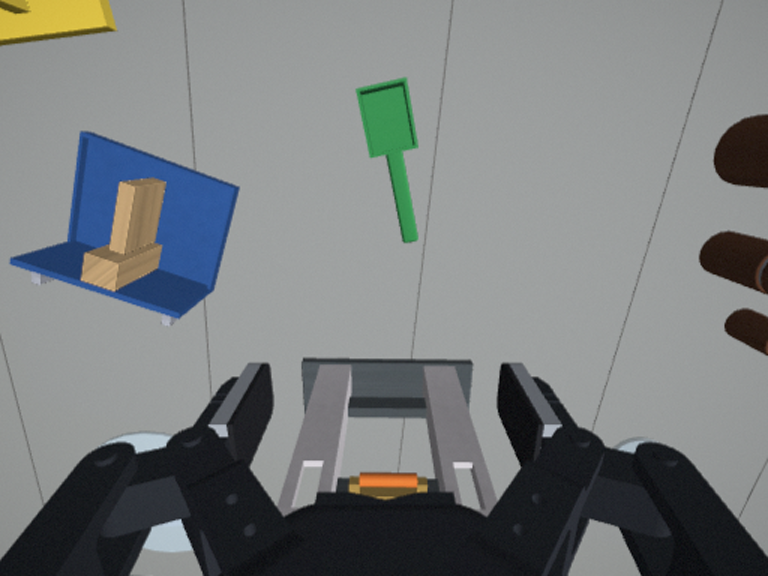

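Run:
```python
from h import *
u=[.603,-.0298,.0826]
p=tf(u,[-.09,0,.33])[0]; R=down(u[2]+np.pi/2)
ctrl.movel(p,R); f=vision.grab_frame("wrist"); save(f,"w_up2.png",(150,180,380,340),3.4); np.save("f_up2.npy",f,allow_pickle=True)
f=np.load("f_shelf.npy",allow_pickle=True).item(); save(f,"w_shelf2.png",(190,155,330,285),4.5)
```

```text
(no output)
```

View pics/w_up2.png

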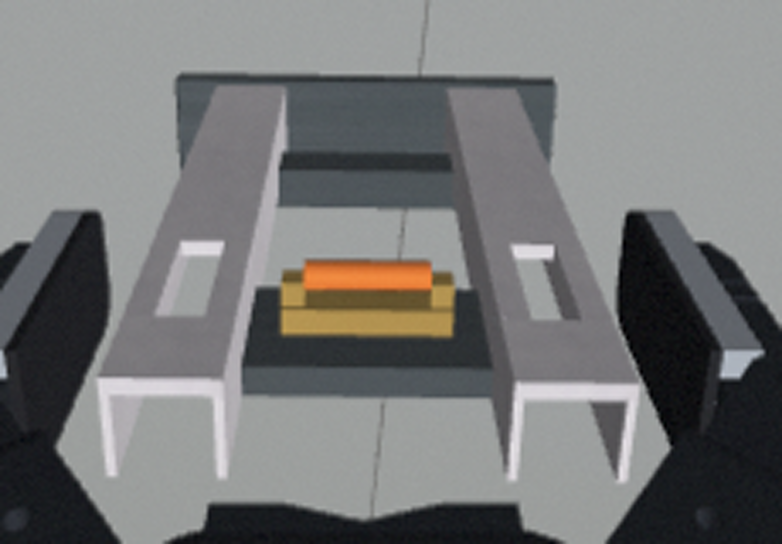

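View pics/w_shelf2.png

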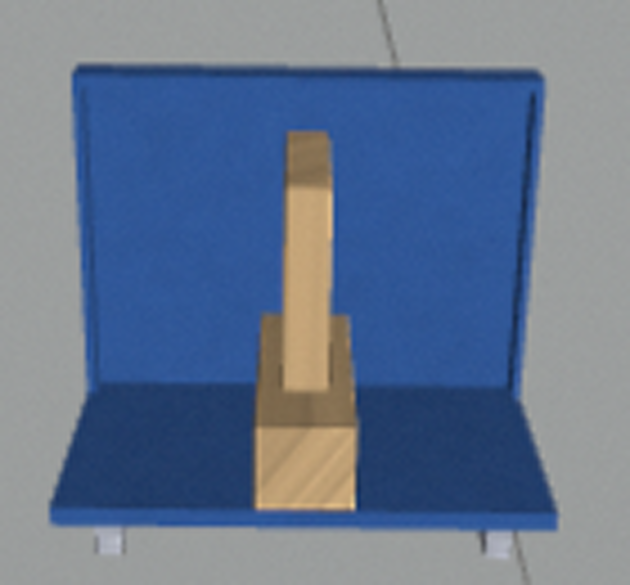

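View pics/s1.png

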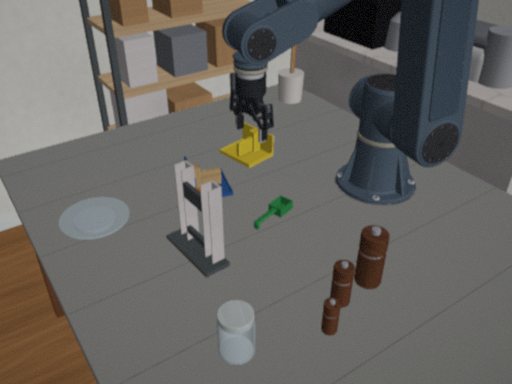

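Run:
```python
from h import *
L=lambda n:np.load(n,allow_pickle=True).item()
f=L("f_up2.npy")
C=lambda o,k,p:np.array(p)/k+np.array(o)
P=np.array([[0,-78,235],[0,-42,235],[0,42,235],[0,78,235],[0,-78,12],[0,-42,12],[0,42,12],[0,78,12],[0,-68,162],[0,-52,162],[0,-68,206],[0,-52,206],[0,52,162],[0,68,162],[0,68,206]])/1000
uv=C((150,180),3.4,[(98,378),(226,380),(512,384),(639,383),(216,88),(286,88),(447,90),(518,90),(182,242),(225,242),(155,316),(203,316),(511,245),(553,245),(579,320)])
a,r=fit([(f,P,uv)],[.6,-.03,.08]);print("up",a);print(r.tolist())
f=L("f_shelf.npy")
P=np.array([[26,-15,80],[26,15,80],[54,-15,80],[54,15,80],[-40,-7,60],[-40,7,60],[26,-7,60],[26,7,60],[60,-75,80],[60,75,80],[-60,-75,14],[-60,75,14]])/1000
uv=C((190,155),4.5,[(255,427),(357,427),(255,510),(356,510),(286,185),(331,185),(283,391),(328,391),(50,523),(557,526),(76,73),(542,77)])
a,r=fit([(f,P,uv)],[.45,-.28,-.26]);print("sh",a);print(r.tolist())
```

```text
up [ 0.60723515 -0.02671763  0.07044955]
[[0.3, 0.2], [-0.7, -0.1], [0.6, -0.4], [-0.2, 0.2], [0.2, -0.5], [-0.2, -0.3], [-0.4, -0.4], [-1.1, -0.2], [-0.2, -0.1], [0.1, 0.1], [0.1, 0.2], [0.7, 0.3], [-0.5, 0.0], [-0.0, 0.2], [0.5, 0.2]]
sh [ 0.45568742 -0.28288271 -0.27520664]
[[-0.2, -0.4], [0.2, -0.2], [-0.2, -0.5], [-0.1, -0.3], [-0.5, 0.3], [0.4, 0.4], [-0.1, -0.2], [0.2, -0.2], [0.5, 0.0], [-0.0, 0.3], [-1.0, 0.4], [0.5, 0.5]]
```

Run:
```python
from h import *
q=[.4557,-.2829,-.2752]; R=down(q[2]+np.pi/2)
ctrl.goto(tf(q,[0,0,.2])[0],R)
ctrl.movel(tf(q,[0,0,.12])[0],R,feed=.15)
f=vision.grab_frame("wrist"); save(f,"w_g0.png",k=1.5)
print(read_state()["ee_pos"],tf(q,[0,0,.12])[0])
```

```text
[ 0.45640324 -0.28304265  0.12116699] [ 0.4557 -0.2829  0.12  ]
```

View pics/w_g0.png

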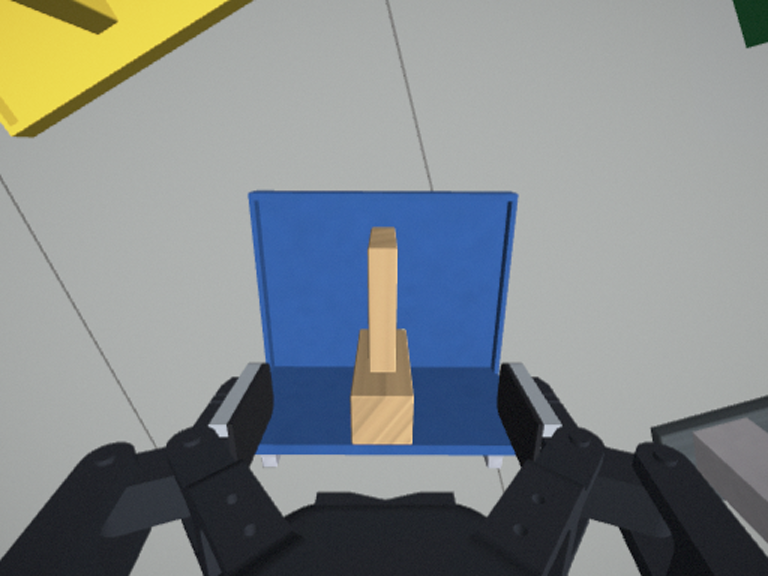

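The rib at (383,300) is centred between the open jaws (254 and 530), and its axis lines up. I go down and grip.

Run:
```python
from h import *
q=[.4557,-.2829,-.2752]; R=down(q[2]+np.pi/2)
ctrl.movel(tf(q,[0,0,.048])[0],R,feed=.08)
ctrl.move_gripper(0.0)
s=read_state();print(s["ee_pos"],s["gripper_width"],s["wrist_force"])
ctrl.movel(tf(q,[0,0,.085])[0],R,feed=.06)
ctrl.movel(tf(q,[0,0,.19])[0],R,feed=.12)
s=read_state();print(s["ee_pos"],s["gripper_width"],s["wrist_force"],s["moment"],s["t"])
f=vision.grab_frame("wrist"); save(f,"w_g1.png",k=1.5);np.save("f_g1.npy",f,allow_pickle=True); np.save("ee_g1.npy",np.c_[s["orientation"],s["ee_pos"]])
f=vision.grab_frame("scene"); save(f,"s_g1.png",(120,90,320,290),3)
```

```text
[ 0.45582555 -0.28303745  0.04823367] 0.013651272278786535 [ 0.22029629 -0.95446997  3.94801063]
[ 0.45534828 -0.28266732  0.18922595] 0.013238897247253112 [ 0.60431101 -0.28120354 -3.47483395] [ 0.01937482  0.00252213 -0.01742452] 9.05
```

View pics/w_g1.png

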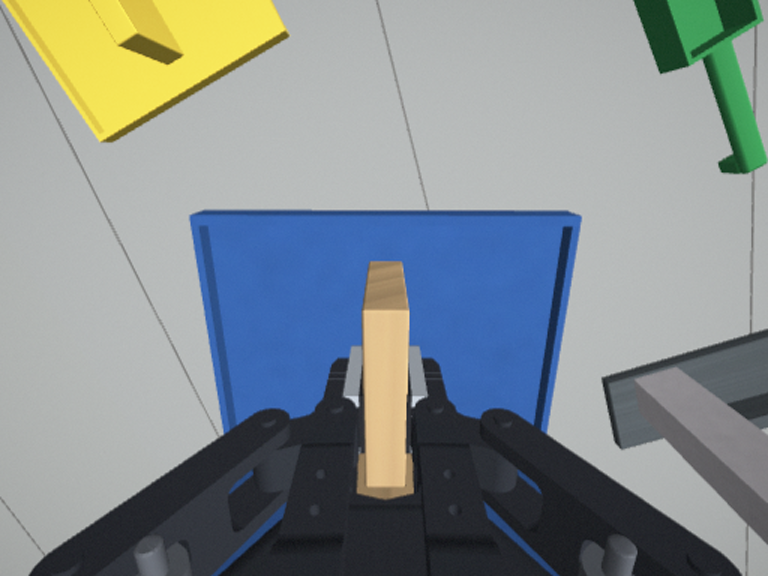

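View pics/s_g1.png

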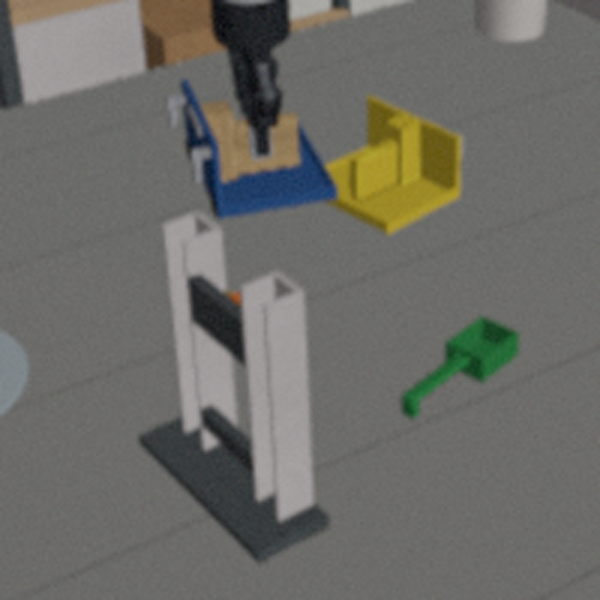

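Run:
```python
from h import *
from scipy.spatial.transform import Rotation as Ro
f=np.load("f_g1.npy",allow_pickle=True).item(); T=np.load("ee_g1.npy"); R,p=T[:,:3],T[:,3]
# shelf frame: underside origin below rib point; nominal: tool y=shelf x, tool x = shelf y
N=np.c_[R[:,1],R[:,0],-R[:,2]]; o=p-np.array([0,0,.048])
P=np.array([[-60,-75,14],[-60,75,14],[-40,-7,60],[-40,7,60],[-40,-7,6],[-40,7,6],[26,-7,60],[26,7,60]])/1000
uv=np.array([(192,215),(579,216),(363,310),(409,310),(370,262),(403,262),(365,487),(407,487)])/1.5
g=np.array([0,0,.042])
def w(v): return o+ (v[:3]+g+(P-g)@Ro.from_rotvec(v[3:]).as_matrix().T)@N.T
r=lambda v:(proj(f,w(v))-uv).ravel()
print(r(np.zeros(6)).reshape(-1,2).round(1).tolist())
s=least_squares(r,np.zeros(6),loss='soft_l1'); print(s.x.round(4)); print(s.fun.reshape(-1,2).round(1).tolist())
```

```text
[[-2.5, 0.8], [-0.9, 0.1], [-3.1, 0.2], [-1.8, 0.2], [-2.4, -0.8], [-2.2, -0.8], [-1.7, -0.1], [-2.7, -0.1]]
[ 0.0001  0.0011 -0.0001 -0.0001 -0.0067 -0.001 ]
[[0.0, 1.1], [0.6, 0.7], [-0.4, -0.2], [0.8, -0.2], [-0.5, -0.4], [-0.4, -0.4], [0.4, -0.1], [-0.6, -0.0]]
```

Run:
```python
from h import *
u=[.6072,-.0267,.0704]; R=down(u[2]+np.pi/2)
print(ctrl.solve_ik(tf(u,[-.062,0,.178])[0],R))
ctrl.goto(tf(u,[-.13,-.001,.178])[0],R); ctrl.pause(.3)
f=vision.grab_frame("wrist"); save(f,"w_a.png",k=1.5);np.save("f_a.npy",f,allow_pickle=True)
f=vision.grab_frame("scene"); save(f,"s_a.png",(120,90,320,290),3); f=vision.grab_frame("top"); save(f,"t_a.png",(220,100,350,220),5)
s=read_state();print(s["ee_pos"],tf(u,[-.13,-.001,.178])[0],s["t"],s["wrist_force"])
```

```text
[-1.42125571e-01  4.38513462e-01  1.73584038e+00 -4.44089210e-16
  9.67238809e-01 -1.78332190e+00]
[ 0.47759775 -0.03710681  0.17798625] [ 0.47759236 -0.03684197  0.178     ] 10.575 [ 0.52245804 -0.1465592  -3.11131733]
```

View pics/w_a.png

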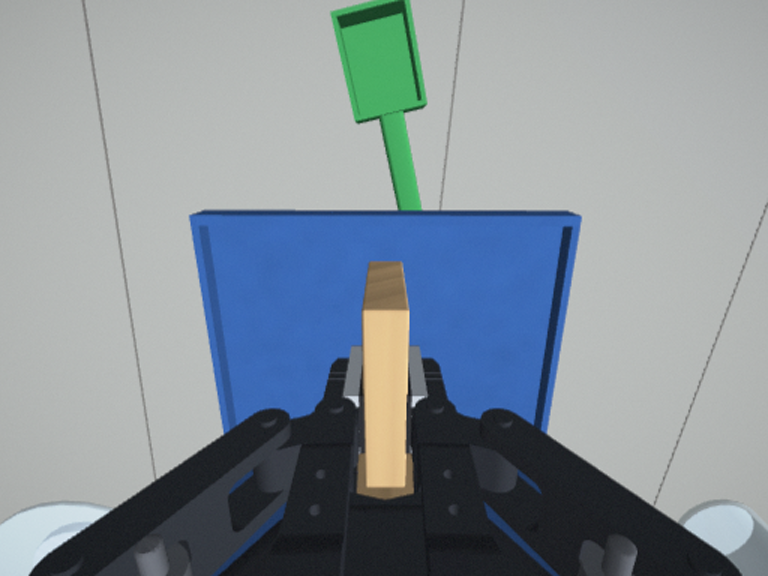

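View pics/t_a.png

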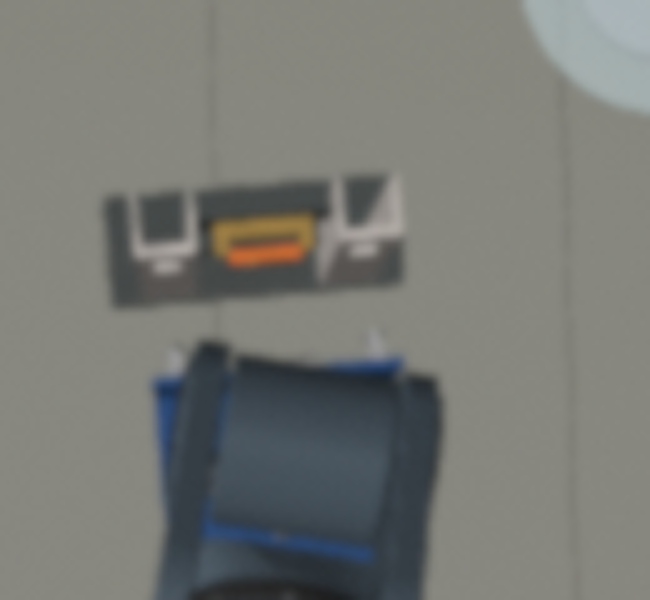

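View pics/s_a.png

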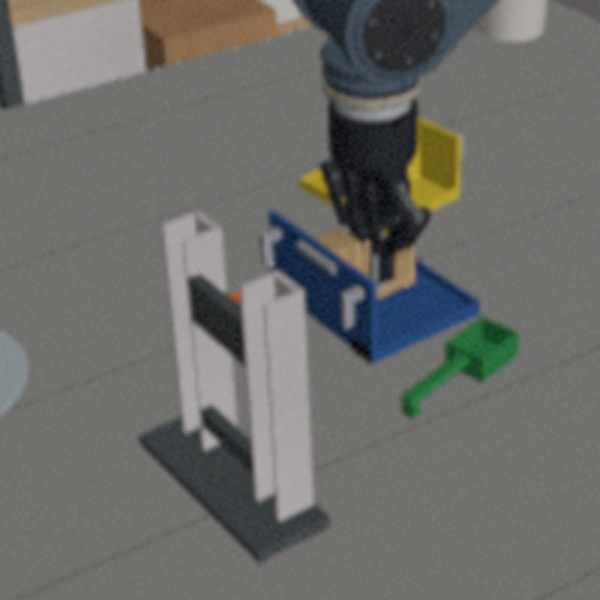

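Run:
```python
from h import *
u=[.6072,-.0267,.0704]; R=down(u[2]+np.pi/2)
for x in (-.10,-.09,-.085,-.08,-.075,-.070,-.066):
    ctrl.movel(tf(u,[x,-.001,.178])[0],R,feed=.04)
    s=read_state(); print(x,(s["wrist_force"]-[.5,-.1,-3.1]).round(1),s["moment"].round(2))
    if np.linalg.norm(s["wrist_force"]-[.5,-.1,-3.1])>6: print("stop");break
f=vision.grab_frame("scene"); save(f,"s_b.png",(150,140,250,240),6)
f=vision.grab_frame("top"); save(f,"t_b.png",(230,120,320,190),7);print(s["t"])
```

```text
-0.1 [-0.8  1.3 -0.9] [-0.02  0.1  -0.03]
-0.09 [-0.5  0.2 -0.9] [-0.02  0.03  0.04]
-0.085 [0.6 0.2 0.5] [-0.    0.06  0.01]
-0.08 [0.  0.2 0.5] [-0.    0.1   0.02]
-0.075 [-1.4 -0.4 -0. ] [-0.    0.09  0.03]
-0.07 [-0.5 -0.  -0.4] [ 0.01  0.04 -0.  ]
-0.066 [-0.3 -0.5 -0.6] [ 0.03  0.05 -0.01]
13.225
```

View pics/s_b.png

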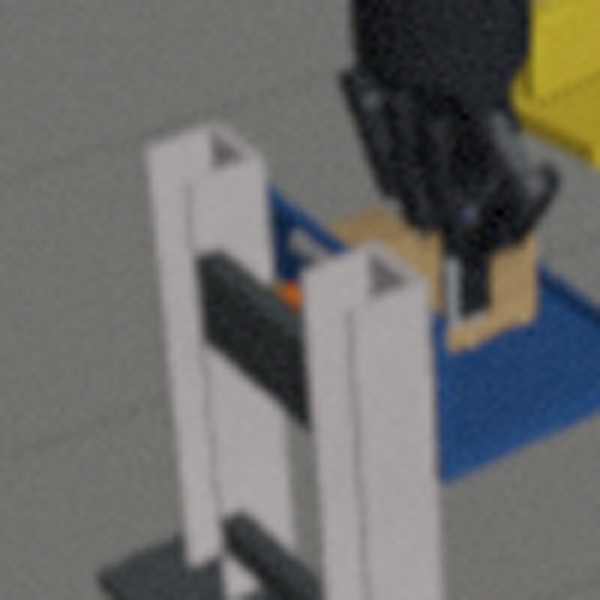

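View pics/t_b.png

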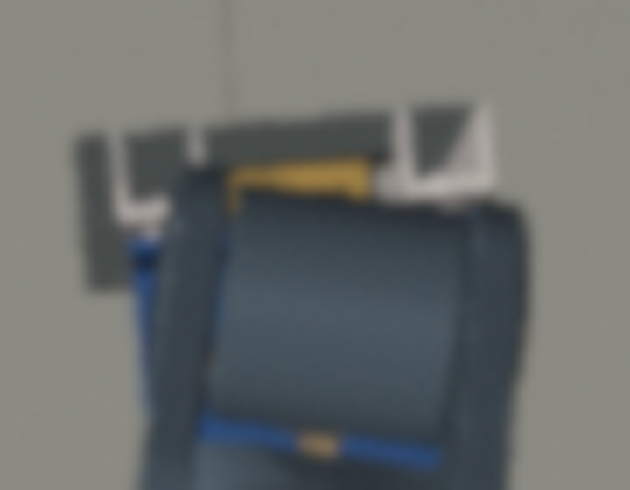

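The claws are through with no contact. I feed on until the feet touch, then back off to the middle of the play and lower.

Run:
```python
from h import *
u=[.6072,-.0267,.0704]; R=down(u[2]+np.pi/2); b=read_state()["wrist_force"]
x=-.066
while x<-.055:
    x+=.001
    ctrl.movel(tf(u,[x,-.001,.178])[0],R,feed=.03); ctrl.pause(.05)
    s=read_state(); d=s["wrist_force"]-b; print(round(x,4),d.round(1),s["moment"].round(2))
    if np.linalg.norm(d)>5: break
np.save("x.npy",x);print(s["t"])
```

```text
-0.065 [-0.9 -1.  -0.5] [-0.01  0.14  0.03]
-0.064 [ 0.  -0.7  0.6] [ 0.01  0.08 -0.03]
-0.063 [-3.3  0.1  2. ] [ 0.03  0.6  -0.05]
-0.062 [-10.9  -1.2   6.6] [-0.14  1.56  0.  ]
14.525
```

Run:
```python
from h import *
u=[.6072,-.0267,.0704]; R=down(u[2]+np.pi/2)
z=.178
ctrl.movel(tf(u,[-.0642,-.001,z])[0],R,feed=.02);ctrl.pause(.1)
b=read_state()["wrist_force"];print(b)
while z>.150:
    z-=.003 if z>.166 else .001
    ctrl.movel(tf(u,[-.0642,-.001,z])[0],R,feed=.04); ctrl.pause(.05)
    s=read_state(); d=s["wrist_force"]-b; print(round(z,4),d.round(1),s["moment"].round(2))
    if np.linalg.norm(d)>4: break
print(s["t"])
f=vision.grab_frame("scene"); save(f,"s_c.png",(150,140,250,240),6)
```

```text
[ 0.45020829 -0.73309299 -3.95709754]
0.175 [-0.9  0.1  0.3] [-0.04  0.08 -0.02]
0.172 [-0.2  0.9 -0.1] [-0.02  0.05  0.01]
0.169 [-0.9  0.5  1.1] [ 0.02  0.08 -0.02]
0.166 [-0.6  0.   1.4] [0.06 0.08 0.  ]
0.165 [-0.3  1.1  0.8] [-0.02  0.1   0.01]
0.164 [0.5 1.4 1.3] [-0.02  0.07  0.03]
0.163 [-0.9  0.4  0.6] [-0.02  0.11 -0.01]
0.162 [-6.3  1.   5.8] [0.04 0.36 0.01]
17.2833
```

View pics/s_c.png

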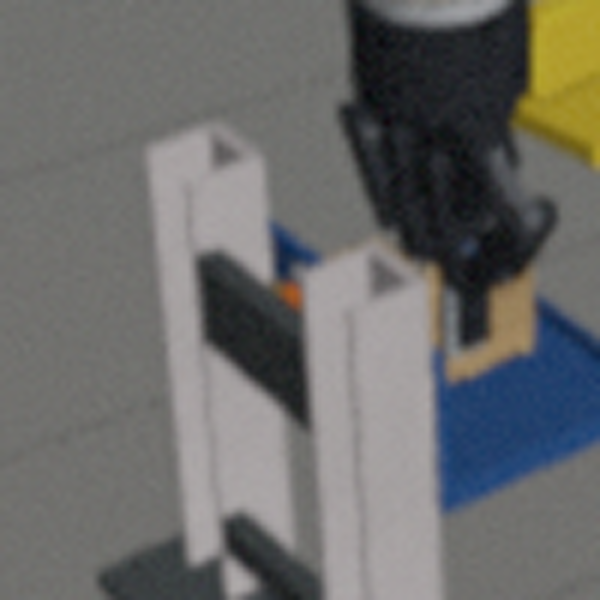

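Run:
```python
from h import *
u=[.6072,-.0267,.0704]; R=down(u[2]+np.pi/2)
ctrl.move_gripper(.05); ctrl.pause(.2)
ctrl.movel(tf(u,[-.0642,-.001,.20])[0],R,feed=.1)
ctrl.movel(tf(u,[-.0642,-.001,.27])[0],R,feed=.2)
ctrl.move_gripper(0.0)
f=vision.grab_frame("wrist"); save(f,"w_d.png",k=1.5);np.save("f_d.npy",f,allow_pickle=True)
f=vision.grab_frame("scene"); save(f,"s_d.png",(150,140,250,240),6);print(read_state()["t"],read_state()["wrist_force"])
```

```text
19.6417 [ 0.39465736 -0.31241288 -0.66874186]
```

View pics/w_d.png

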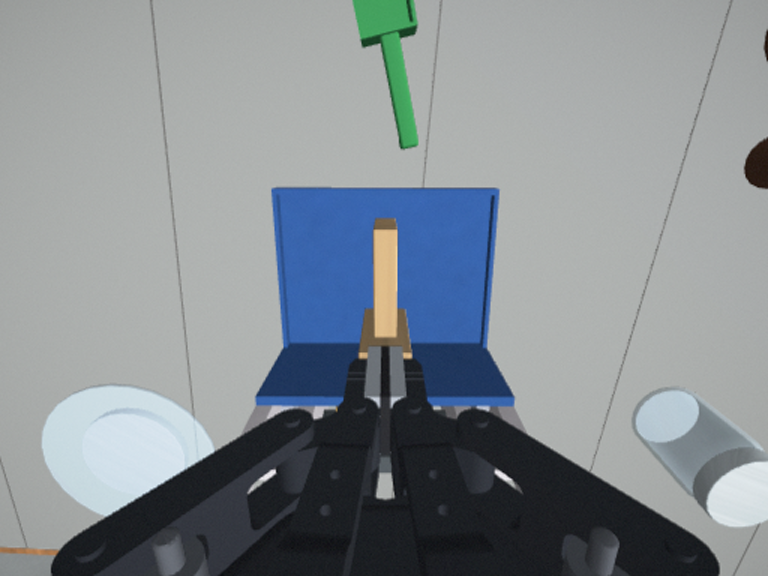

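View pics/s_d.png

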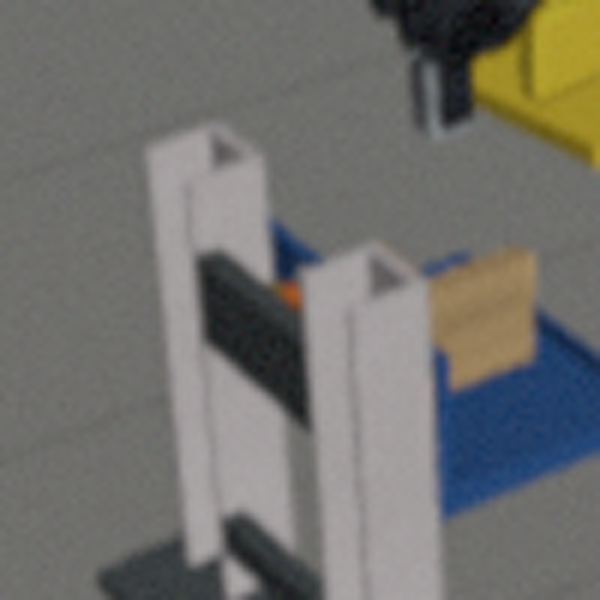

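The shelf rests level on the roller, centred in the view, with its rib at (385,280). Now I press the block with closed fingertips.

Run:
```python
from h import *
u=[.6072,-.0267,.0704]; R=down(u[2]+np.pi/2)
x,y=-.024,-.0005
ctrl.movel(tf(u,[x,y,.27])[0],R,feed=.15)
ctrl.movel(tf(u,[x,y,.228])[0],R,feed=.12);ctrl.pause(.2)
b=read_state()["wrist_force"];z=.228
while z>.196:
    z-=.0015
    ctrl.movel(tf(u,[x,y,z])[0],R,feed=.03)
    s=read_state(); d=s["wrist_force"]-b; print(round(z,4),s["ee_pos"][2].round(4),d.round(1))
    if d[2]>28 : break
f=vision.grab_frame("scene"); save(f,"s_e.png",(150,140,250,240),6);print(s["t"])
```

```text
0.2265 0.2265 [-0.1 -1.1 -0.8]
0.225 0.2249 [0.1 0.3 0.1]
0.2235 0.2234 [ 0.1 -0.6 -0.8]
0.222 0.2219 [ 0.9 -0.5  0.5]
0.2205 0.2204 [ 0.1 -0.3 -0.1]
0.219 0.2189 [-0.2 -0.1 -1. ]
0.2175 0.2174 [ 0.2 -0.6  0.6]
0.216 0.2163 [-1.2 -0.5  4.3]
0.2145 0.2152 [-2.5 -1.   8.1]
0.213 0.2139 [-2.9  0.6  8.8]
0.2115 0.2124 [-2.2  0.1  9.3]
0.21 0.2109 [-2.   0.7  8. ]
0.2085 0.2093 [-1.3  0.5  8.1]
0.207 0.2077 [-0.1 -0.2  6.9]
0.2055 0.2062 [ 1.1 -0.   5. ]
0.204 0.2044 [3.6 0.4 4.6]
0.2025 0.2041 [-0.9 -0.4 16.2]
0.201 0.2039 [-6.3  1.8 28.2]
25.2583
```

View pics/s_e.png

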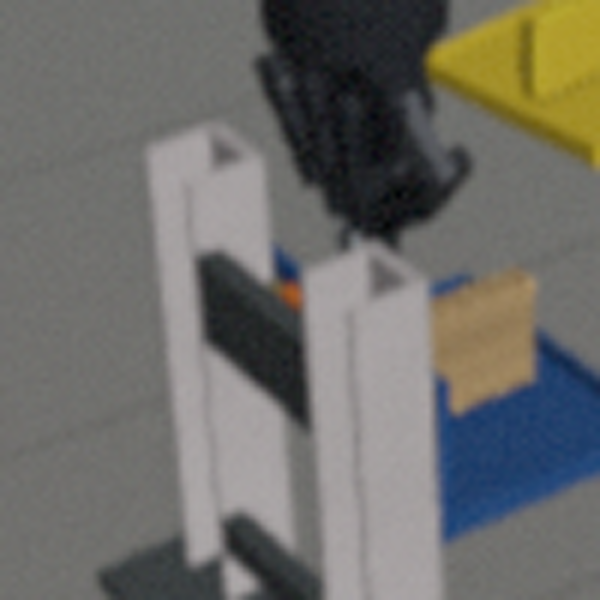

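Run:
```python
from h import *
u=[.6072,-.0267,.0704]; R=down(u[2]+np.pi/2)
ctrl.movel(tf(u,[-.024,-.0005,.27])[0],R,feed=.15)
ctrl.movel(tf(u,[-.09,0,.33])[0],R,feed=.2)
f=vision.grab_frame("wrist"); save(f,"w_f.png",(130,130,390,340),3);np.save("f_f.npy",f,allow_pickle=True)
ctrl.move_gripper(.085)
a=np.radians(125);R=down(a);g=np.array([.442,.319])
p=np.r_[g-.05*R[:2,1],.27]
print(ctrl.solve_ik(p,R)); ctrl.goto(p,R)
f=vision.grab_frame("wrist"); save(f,"w_gr.png",k=1.5);np.save("f_gr.npy",f,allow_pickle=True);print(read_state()["t"])
```

```text
[ 5.32538021e-01  2.35611706e-01  1.77343523e+00 -4.44089210e-16
  1.13254571e+00 -1.64912354e+00]
28.7167
```

View pics/w_f.png

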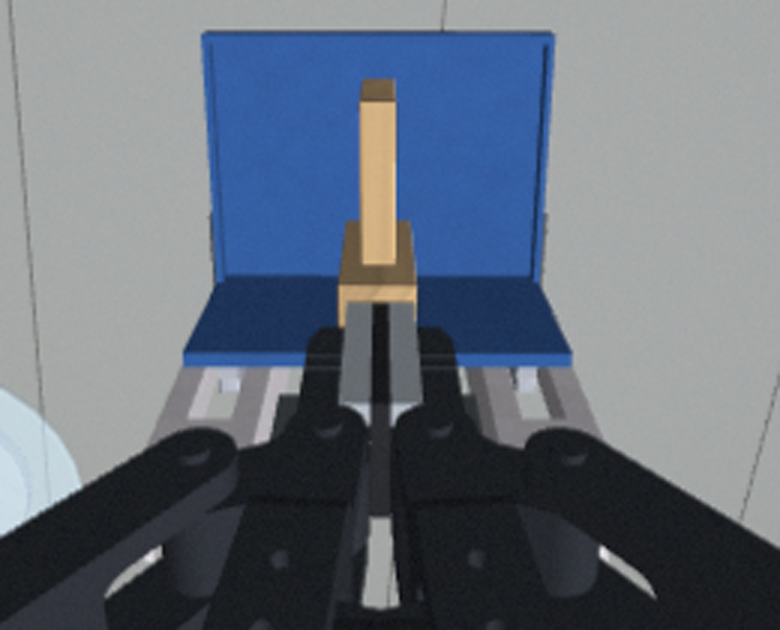

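View pics/w_gr.png

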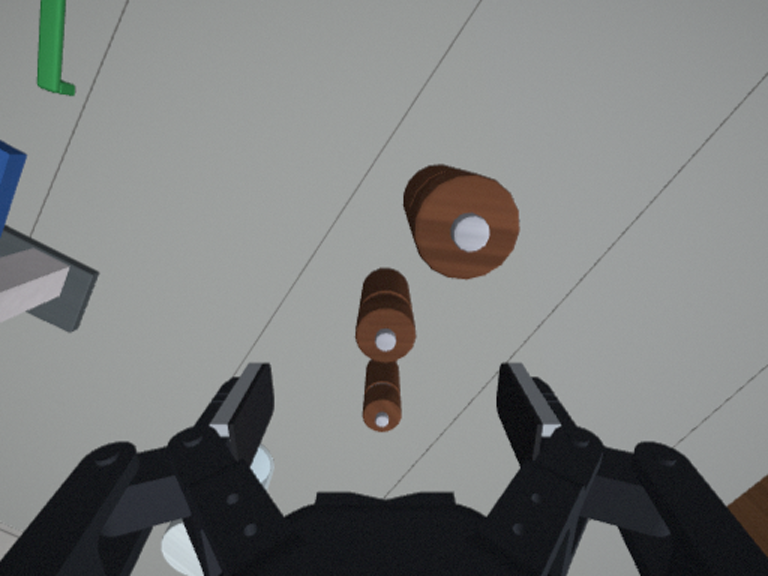

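Run:
```python
from h import *
L=lambda n:np.load(n,allow_pickle=True).item()
f=L("f_gr.npy"); print("g knob",ray(f,(386/1.5,341/1.5),.12),"wood top centre",ray(f,(385.5/1.5,335/1.5),.11),"w",np.linalg.norm(ray(f,(355/1.5,335/1.5),.11)-ray(f,(416/1.5,335/1.5),.11)))
print("big h.. ",ray(f,(472/1.5,233/1.5),.17))
f=L("f_f.npy")
P=np.array([[-60,-75,14],[-60,75,14],[-40,-7,60],[-40,7,60],[26,-7,60],[26,7,60],[26,-15,80],[26,15,80],[60,-75,80],[60,75,80]])/1000
uv=np.array([(203,34),(553,34),(360,101),(396,101),(361,265),(396,265),(339,284),(417,284),(184,364),(573,364)])/3+[130,130]
r=lambda v:(proj(f,tf(v[:3],P+[0,0,v[3]]))-uv).ravel()
s=least_squares(r,[.545,-.03,.07,.1],loss='soft_l1');print(s.x,s.fun.round(1))
u=np.array([.6072,-.0267]);c,q=np.cos(.0704),np.sin(.0704);d=s.x[:2]-u;print("in upr",c*d[0]+q*d[1],-q*d[0]+c*d[1])
```

```text
g knob [0.44433546 0.32221458 0.12      ] wood top centre [0.44446736 0.32187111 0.11      ] w 0.047474940057708324
big h..  [0.34097662 0.30838978 0.17      ]
[ 0.54268856 -0.03072735  0.07082686  0.09661652] [-0.7 -0.7  0.8 -0.8 -0.2  0.8  0.2  0.7 -0.  -0.6 -0.1 -0.6 -0.1  0.6
  0.3  0.5  1.1 -0.  -1.3 -0.1]
in upr -0.06463493715319653 0.0005204793623636234
```

Run:
```python
from h import *
R=down(np.radians(125));g=[.4444,.322]
ctrl.movel(np.r_[g,.20],R,feed=.2)
f=vision.grab_frame("wrist"); save(f,"w_gr1.png",k=1.5)
ctrl.movel(np.r_[g,.094],R,feed=.1)
ctrl.move_gripper(0.0)
s=read_state();print(s["ee_pos"],s["gripper_width"],s["wrist_force"])
ctrl.movel(np.r_[g,.11],R,feed=.05)
f=vision.grab_frame("scene"); save(f,"s_gr.png",(270,180,430,340),4)
ctrl.movel(np.r_[g,.30],R,feed=.2)
f=vision.grab_frame("wrist"); save(f,"w_gr2.png",k=1.5)
s=read_state();print(s["ee_pos"],s["gripper_width"],s["wrist_force"],s["t"])
```

```text
[0.44475865 0.32204751 0.09455128] 0.046851562702730616 [-0.53911784 -1.04420318  6.15711406]
[0.44399747 0.32175873 0.29870592] 0.046693455215268485 [ 0.45528588  0.99330087 -2.25712505] 32.675
```

View pics/w_gr2.png

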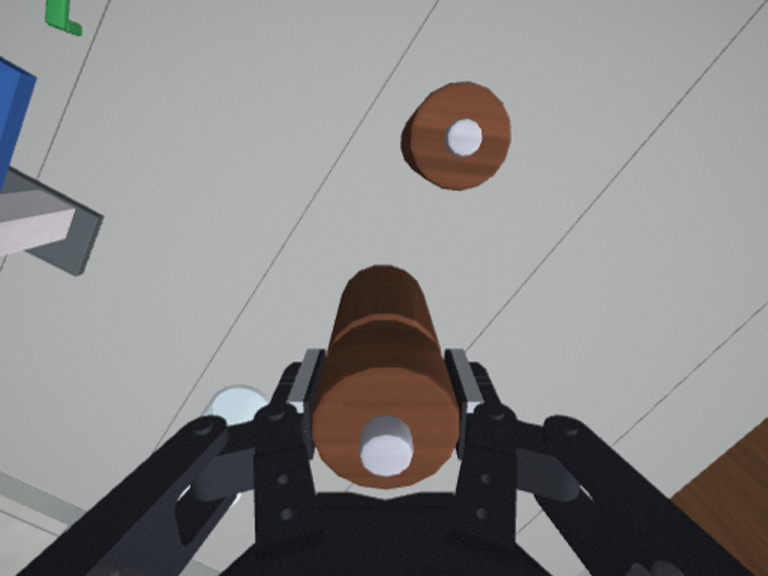

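View pics/s_gr.png

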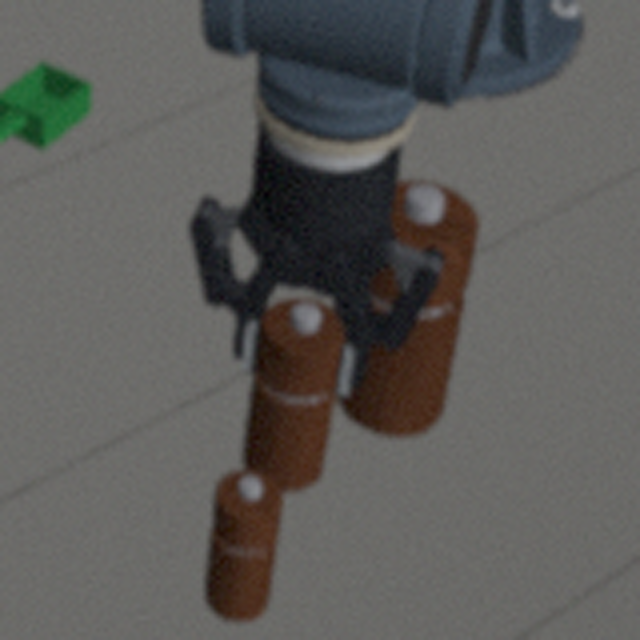

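Run:
```python
from h import *
u=[.6072,-.0267,.0704]; R=down(u[2]+np.pi/2); x,y=-.076,.041
ctrl.goto(tf(u,[x,y,.30])[0],R); ctrl.pause(.2)
f=vision.grab_frame("wrist"); save(f,"w_p0.png",k=1.5)
ctrl.movel(tf(u,[x,y,.215])[0],R,feed=.1); ctrl.pause(.2)
f=vision.grab_frame("scene"); save(f,"s_p1.png",(150,120,270,240),5)
f=vision.grab_frame("wrist"); save(f,"w_p1.png",k=1.5)
s=read_state();print(s["ee_pos"],s["wrist_force"],s["t"])
```

```text
[0.52859346 0.008829   0.21527818] [ 0.14582893 -0.14554556 -1.96135939] 35.4583
```

View pics/w_p1.png

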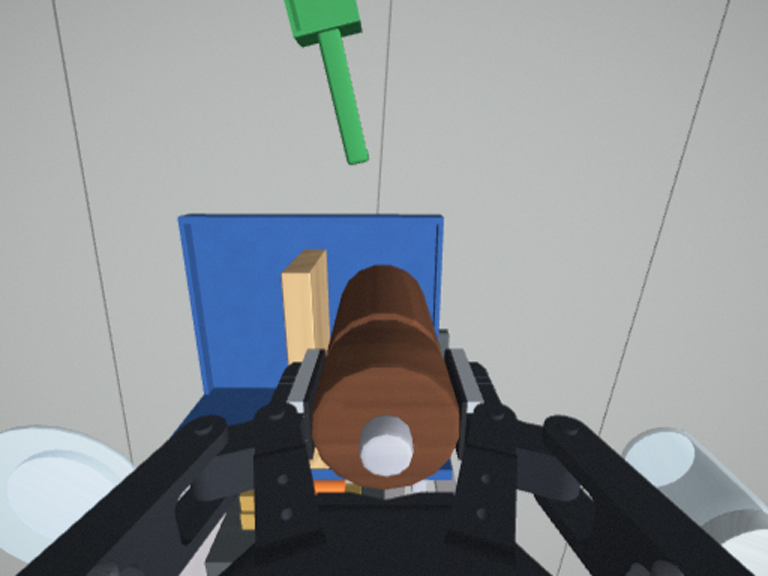

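View pics/s_p1.png

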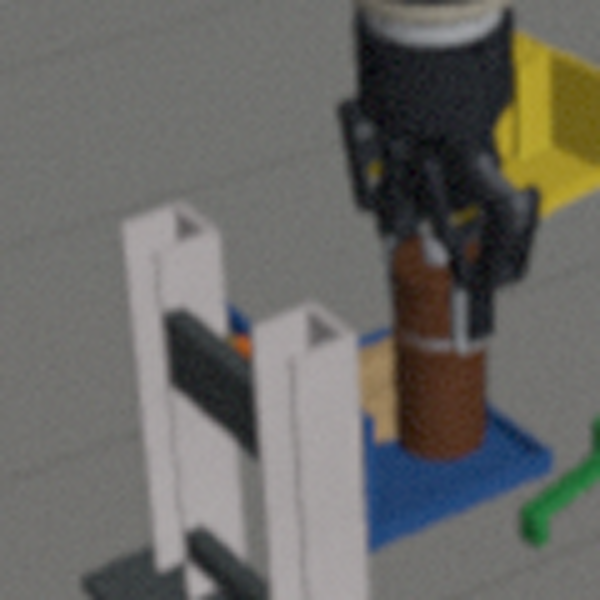

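Run:
```python
from h import *
u=[.6072,-.0267,.0704]; R=down(u[2]+np.pi/2); x,y=-.076,.041
b=read_state()["wrist_force"]; z=.215
while z>.194:
    z-=.003 if z>.205 else .001
    ctrl.movel(tf(u,[x,y,z])[0],R,feed=.03); ctrl.pause(.05)
    s=read_state(); d=s["wrist_force"]-b; print(round(z,4),d.round(1),s["moment"].round(2))
    if np.linalg.norm(d)>3.5: break
f=vision.grab_frame("scene"); save(f,"s_p2.png",(150,120,270,240),5);print(s["t"])
```

```text
0.212 [ 0.1 -0.3 -0.2] [-0.02 -0.03 -0.04]
0.209 [-0.6  0.4 -0.1] [-0.02  0.    0.03]
0.206 [-0.2  0.3  0.7] [-0.01  0.   -0.07]
0.203 [-1.  -0.2 -0. ] [-0.01 -0.01  0.02]
0.202 [-0.1  0.2  0.6] [0.02 0.03 0.01]
0.201 [-0.2  0.   0.1] [0.02 0.01 0.03]
0.2 [-1.3 -0.1 -0.6] [-0.03  0.04 -0.02]
0.199 [ 0.4  0.7 -1. ] [0.   0.03 0.04]
0.198 [-0.7 -0.4  3.1] [-0.    0.07  0.03]
0.197 [-3.7 -0.1 12.9] [0.1  0.51 0.07]
38.4583
```

View pics/s_p2.png

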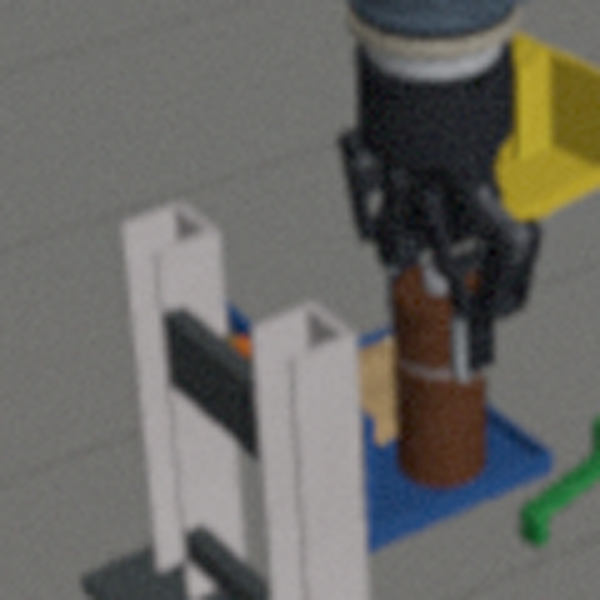

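Run:
```python
from h import *
u=[.6072,-.0267,.0704]; R=down(u[2]+np.pi/2); x,y=-.076,.041
ctrl.movel(tf(u,[x,y,.198])[0],R,feed=.02); ctrl.pause(.1)
ctrl.move_gripper(.07); ctrl.pause(.2)
ctrl.movel(tf(u,[x,y,.26])[0],R,feed=.08)
ctrl.movel(tf(u,[x-.04,y-.04,.36])[0],R,feed=.2); ctrl.pause(.3)
f=vision.grab_frame("wrist"); save(f,"w_end.png",k=1.5);np.save("f_end.npy",f,allow_pickle=True)
f=vision.grab_frame("scene"); save(f,"s_end.png",(150,120,310,240),5)
s=read_state();print(s["t"],s["wrist_force"])
```

```text
41.4583 [-0.21875916  0.66301639 -0.35166969]
```

View pics/w_end.png

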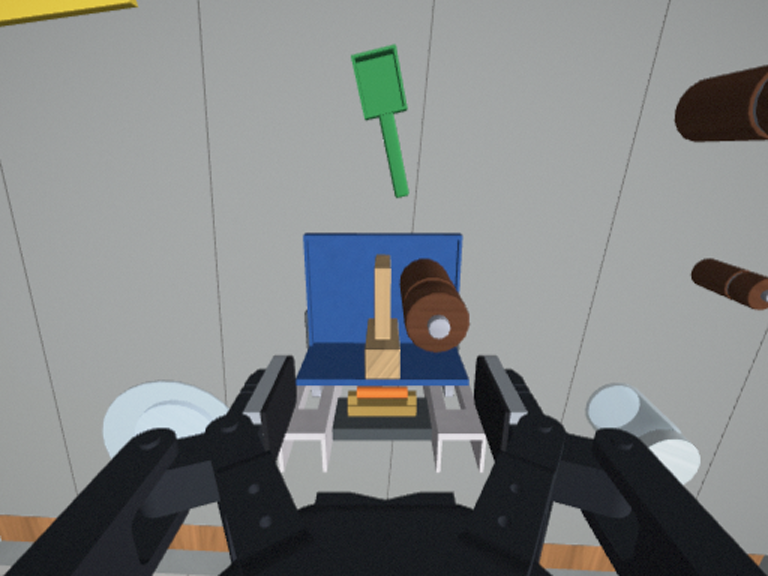

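View pics/s_end.png

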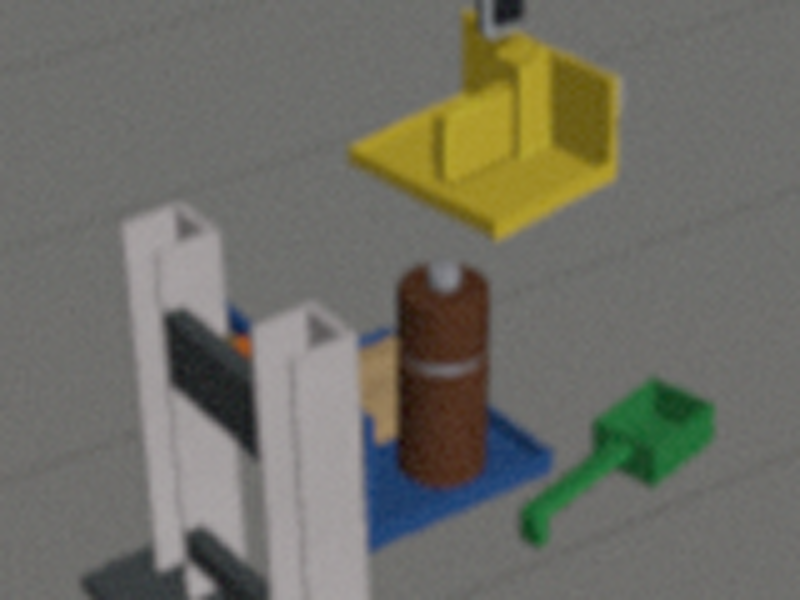

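Run:
```python
from h import *
f=np.load("f_end.npy",allow_pickle=True).item()
u=np.array([.6072,-.0267]);c,q=np.cos(.0704),np.sin(.0704)
k=ray(f,(440/1.5,328/1.5),.226)[:2]-u; print("knob local",c*k[0]+q*k[1],-q*k[0]+c*k[1])
# grinder foot prediction vs tilt: project base circle centre
pr=proj(f,tf([*u,.0704],[[-.076,.041,.226],[-.0835,.041,.106],[-.0015,-.022,.177],[-.0015,.022,.177]]))*1.5;print(pr.round())
P=np.array([[-60,-75,14],[-60,75,14],[-40,-7,60],[-40,7,60],[26,-15,80],[26,15,80],[54,-15,80],[54,15,80],[60,-75,80],[60,75,80]])/1000
uv=np.array([(304,235),(461,235),(375,266),(391,266),(367,346),(400,346),(365,378),(400,378),(297,384),(468,384)])/1.5
r=lambda v:(proj(f,tf(v[:3],P+[0,0,v[3]]))-uv).ravel()
s=least_squares(r,[.545,-.03,.07,.1],loss='soft_l1');print(s.x,np.abs(s.fun).max())
save(f,"end_crop.png",(190,145,330,325),4)
```

```text
knob local -0.0819282994416036 0.04089989524103874
[[440. 336.]
 [424. 275.]
 [357. 387.]
 [407. 387.]]
[ 0.54236259 -0.03062769  0.06945363  0.09544086] 1.7278455331324096
```

View pics/end_crop.png

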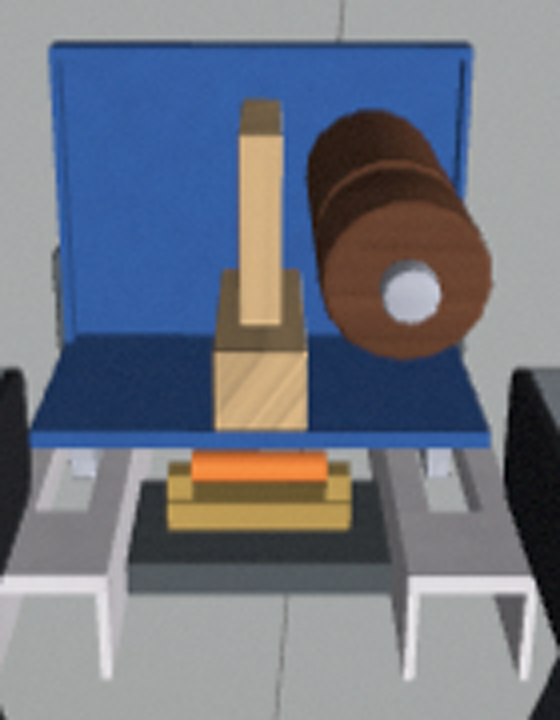

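Run:
```python
from h import *
from scipy.spatial.transform import Rotation as Ro
P=np.array([[-60,-75,14],[-60,75,14],[-40,-7,60],[-40,7,60],[26,-15,80],[26,15,80],[54,-15,80],[54,15,80],[60,-75,80],[60,75,80]])/1000
uv=np.array([(304,235),(461,235),(375,266),(391,266),(367,346),(400,346),(365,378),(400,378),(297,384),(468,384)])/1.5
P2=np.array([[-60,-75,14],[-60,75,14],[-40,-7,60],[-40,7,60],[26,-7,60],[26,7,60],[26,-15,80],[26,15,80],[60,-75,80],[60,75,80]])/1000
uv2=np.array([(203,34),(553,34),(360,101),(396,101),(361,265),(396,265),(339,284),(417,284),(184,364),(573,364)])/3+[130,130]
for n,P,uv in (("f_end.npy",P,uv),("f_f.npy",P2,uv2)):
    f=np.load(n,allow_pickle=True).item()
    r=lambda v:(proj(f,v[:3]+P@Ro.from_euler("ZYX",v[3:]).as_matrix().T)-uv).ravel()
    s=least_squares(r,[.545,-.03,.1,.07,0,0],loss='soft_l1');print(n,s.x.round(4),np.abs(s.fun).max())
f=np.load("f_end.npy",allow_pickle=True).item()
U=np.array([[0,-78,235],[0,-42,235],[0,42,235],[0,78,235]])/1000
V=np.array([(0,580),(104,580),(407,583),(532,583)])/4+[190,145]
r=lambda v:(proj(f,tf(v[:3],U+[0,0,v[3]]))-V).ravel()
s=least_squares(r,[.607,-.027,.07,0]);print(s.x.round(4))
# grinder axis: fit knob, wood-top centre, ring, base 
c=lambda x,y:np.array([x/4+190,y/4+145])
k=c(412,290); G=lambda v,h:np.array([v[0]+v[2]*h,v[1]+v[3]*h,.106+h])
print("top radius ctr",ray(f,c(407,279),.216),"knob",ray(f,k,.226))
# base: lowest visible silhouette edge (371,110) far side towards robot
for t in (0,.05): pass
th=np.linspace(0,2*np.pi,200)
kk=ray(f,k,.226)
for dx in (-.012,-.006,0,.006,.012):
    ci=np.c_[kk[0]+dx+.024*np.cos(th),kk[1]+.024*np.sin(th),0*th+.106]
    p=(proj(f,ci)-[190,145])*4; print(dx,"top of base row",p[:,1].min().round(1),"left",p[:,0].min().round(1))
```

```text
f_end.npy [ 0.5458 -0.031   0.0957  0.0661 -0.0711 -0.0111] 1.1966262297875403
f_f.npy [ 5.449e-01 -3.050e-02  9.750e-02  7.120e-02 -4.930e-02  4.000e-04] 0.42720177448484264
[ 0.6162 -0.0252  0.0639 -0.0086]
top radius ctr [0.52264772 0.00794751 0.216     ] knob [0.52128993 0.00783261 0.226     ]
-0.012 top of base row 56.7 left 307.0
-0.006 top of base row 73.1 left 305.6
0 top of base row 89.3 left 304.3
0.006 top of base row 105.3 left 302.9
0.012 top of base row 121.2 left 301.6
```

Run:
```python
from h import *
f0=np.load("f_end.npy",allow_pickle=True).item()
ctrl.pause(1.5)
f=vision.grab_frame("wrist")
a=cv2.GaussianBlur(f0["img"],(5,5),0)[130:330,180:340].astype(np.float32).mean(2);b=cv2.GaussianBlur(f["img"],(5,5),0)[130:330,180:340].astype(np.float32).mean(2)
print(cv2.phaseCorrelate(a,b),np.abs(a-b).max(),read_state()["t"])
```

```text
((0.1921733793726048, -0.32018795535519473), 0.9583539347648621) 26.0 43.0083
```

Run:
```python
from h import *
a=vision.grab_frame("scene")["img"]; ctrl.pause(1.5); b=vision.grab_frame("scene")["img"]
g=lambda i:cv2.GaussianBlur(i,(3,3),0)[150:240,190:270].astype(np.float32).mean(2)
print(cv2.phaseCorrelate(g(a),g(b)))
from workcell import ticket
ticket.finish_job(); print(read_state()["t"])
```

```text
((0.03008843762007274, 0.01803175116365452), 1.0050284373760223)
the job is handed in; nothing more can be done
the job is handed in; nothing more can be done
```

I hung the blue shelf on the uprights, pressed it home past the roller catch, stood the middle-sized grinder in the left bay and let go. The job was handed in at about 45 s of the 72 s.

- **Hanging:** The claws went through the slots without contact. The shelf came to rest on the roller with its underside about 114 mm above the worktop.
- **Pressing:** Pressing on the block, the force rose to about 9 N over the roller and dropped to about 5 N. It then met a hard stop about 12.7 mm below first contact (28 N at the last step). That matches the shelf being home with the catch snapped over; the catch itself was judged from this and the pictures.
- **Final pictures:** They show the claws seated in the slots, the roller forward, the grinder standing in the bay, and the jar and scoop apparently where they started. The scene did not shift over 1.5 s, and the gripper was clear.

**Checks that disagreed:**
- **Tilt:** My last camera fits put the shelf about 0.05–0.07 rad nose-down, and the grinder's axis about the same. Level was expected, but this fits the 2 mm of play in the claws and is under the 0.10 and 0.12 rad limits.
- **Position:** The fits also differed from the commanded positions by about 2–6 mm. In the last picture, a rough fit on the tops of the uprights was about 9 mm off the earlier one.

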